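# Seat the autosampler carousel on its drive taper and check that it rocks free

## Robot

A 7-joint arm with a two-finger parallel gripper is mounted at the origin on the work surface. World frame = base frame: x ahead of the robot, y to its left, z up, the work surface at z = 0. Lengths are in m, angles in rad, forces in N, time in s.
With the tool pointing down it reaches from about 0.425 to 1.025 m from the base axis. Payload 9.4 kg.
Tool frame: the origin (TCP) lies at the very end of the fingers, on their centre line; the grasp point (between the pads) lies 19 mm behind it (env.grasp_offset is the distance from the TCP to the grasp point, in m); z points along the fingers, y is the line along which they close (so a half turn about z gives the same grasp; the last joint's range is limited). The gripper opens to 85 mm and grips with 20 to 120 N. Pads are 22 mm wide; open, the fingers measure 114 mm over their backs; the gripper's body (76 mm by 85 mm) begins 54 mm behind the grasp point. The pads swing forward as they close: fully open they stand 13 mm farther back than shut.
Start: joints at [1.244, 0.599, -0.003, 1.599, 0.002, 0.943, -0.08], TCP at [0.179, -0.702, 0.231] pointing down, gripper open.
Joint ranges: [-2.57, 2.57], [-0.35, 1.97], [-1.29, 1.29], [0.11, 2.56], [-1.05, 4.19], [0.11, 1.86], [-2.63, 2.63]. Speed limits (rad/s): [2.22, 2.22, 3.01, 3.01, 3.14, 3.14, 3.14].

## Interface

Orientations are given as a rotation vector (axis times angle).
In Python, from plant import env, cams gives the robot as it stands.
- The arm moves only by the shell command python3 -m jog 'ROWS'. ROWS is JSON, a list of rows, each a list of 5 numbers: the finger opening in mm, from 0 to 85.4, then the shift along the world's x, y, z in mm, then the turn about the world's z in degrees. In form: [[claw, tx, ty, tz, roll], ...]. A call has 1 to 10 rows; each row is the pose to reach, as a shift and turn from the pose commanded when the call began; what a row does not reach only later rows make up. A row lasts 1/12 s, in which the tool goes at most 41.7 mm and 7.16 degrees, less where a joint would pass 70% of its speed; a pose out of reach is approached as far as the arm can. A call with a gripper value outside its range is refused whole. The fingers move at their own pace and stop on an object; the grip force is fixed at half the most. Time passes only in rows, so rows that repeat a pose let the fingers close. It gives the time, the measured TCP pose, the force and the opening at its end, in the units of the state.
- env.observe(): the state, without advancing time (a new reading comes with each control period).
- cams.grab_frame(name): name is "side" or "top"; returns a dict with "color" (420x560x3 uint8, red, green, blue), "z_map" (420x560 float32, m along the optical axis (not along the pixel's ray), 0 where there is no reading), "intrinsics" (3x3 intrinsics, pixels), "D" ([k1, k2, p1, p2, k3] as OpenCV has them; the pictures are not rectified), "R" (3x3) and "t" (3): a world point X has camera coordinates R X + t. Camera axes: x right, y down, z forward; pixel columns grow to the right and rows downward; lengths in m; the calibration is good to about 2 mm. A picture is of the moment at which its call begins.
- env.sign_off(): hands the job in, once; it reports no verdict.
The state is a dict: "time_s": time; "joint_positions": joint angles; "joint_vel": joint speeds; "effort": joint torques, N m; "tool_pos": TCP position; "tcp_rot": TCP orientation; "ft_force": force on the tool from outside, world axes, zero at the start; "ft_torque": the same for the moment, N m; "gripper_width": opening from 0.0 (shut) to 1.0 (fully open).
Only numpy, scipy, OpenCV 4.12 (cv2) and the standard library are available. Lean on these libraries where they do the work, as an engineer would, in place of code of your own. Each camera call takes 0.05 s, during which the arm holds its last target. There are 200 camera calls.

## Task

The empty sample carousel on the autosampler is riding crooked on its drive pin. Push it round by its grip until its slot finds the pin and the cone drops fully home and level in the drive cup, without forcing it, and take your hand off. Then press its edge down so that it clearly rocks on the taper, at least as far as it leaned at first, and let it drop back level by itself, leaving the bottle, beaker and vial rack where they are.

Things in the scene. Friction and masses are not known exactly. Their poses are not given: they have to be found in the camera images.
- sampler: Autosampler, fixed: white casing, flat grey deck 70 mm above the bench. Origin on the bench below the drive axis; z up, x to the instrument's back. The casing spans x -150 to 150, y -145 to 235 mm. A white needle column 60 by 60 mm, 235 mm high, stands at x 110, y 190 mm; its blue arm reaches from it to x -10. Room to work over the carousel is free.
- seat (a point): On the drive axis, 112 mm above the bench: where the origin of tray lies when the carousel is fully home.
- cup (a point): Mouth of the fixed aluminium drive cup under the carousel: 77 mm wide, 110 mm above the bench, tapered, half angle 37 degrees. Beside it, 60 mm off the axis, one upright 10 mm steel pin, top 111 mm above the bench. Neither turns; the pin's direction varies and is hidden. Pin in slot, the carousel can turn no further but for about 3 degrees of play; pushed on beyond some 8 N, the cone tips out.
- tray: Carousel, loose, 0.64 to 0.94 kg: light grey disc 200 mm across, 6 mm thick. Origin in the middle of the disc's underside, z up along its axis. Under it an aluminium cone, 80 mm wide at the disc, 44 mm at its foot, 24 mm deep, half angle 37 degrees. Twelve closed 25 mm sockets hang 30 mm below the disc on a 160 mm circle; their dark 22 mm mouths on top act as solid.
- slot (a point): The one slot, 17 mm wide, in the 10 mm deep skirt under the disc: its middle, 60 mm along the carousel's +x, 5 mm below the origin; an orange line on top marks it. At the start the skirt rides on the pin: up about 9 mm on that side, leaning 6 to 7 degrees. Turned clockwise, seen from above, by 28 to 100 degrees the slot meets the pin and the carousel drops level by its weight.
- grip (a point): Top middle of the blue grip, 40 mm above the carousel's origin, on a 32 mm round boss. Three upright wings, 12 mm thick, 38 mm high above the origin, reach from it to 57 mm off the axis: one above the slot (along the carousel's +x), the others 120 degrees to either side. Pushing a wing's flank 46 mm off the axis turns the carousel with 2 to 5 N; the wing above the slot resists tipping best.
- rim (a point): Point on the disc's top, 92 mm along the carousel's -x (6 mm above its origin), standing for any spot near the edge. Seated, the disc's top is 118 mm above the bench; pressing down near the edge with about 5 to 10 N rocks the carousel, until after some 13 degrees the sockets, 12 mm above the deck when home, meet it. Let go, it drops back level.
- wash_bottle: Bystander: white wash bottle 64 mm in diameter, green cap and spout, 195 mm high, loose; origin under its middle.
- beaker: Bystander: glass beaker 70 mm in diameter, 95 mm high, loose; origin under its middle.
- vial_rack: Bystander: blue rack 60 by 150 mm with eight capped vials, 76 mm high, loose; origin under its middle, long side along y.
Mind the look-alikes: they are no part of the job. Leave any turquoise or yellow look-alike of the tray alone.

How it is judged:
By the outcome, as a careful person would: the job done as asked, in the order asked, and still so for the second after the job is handed in, with the robot touching nothing.
It also fails if it takes over 67 s, if anything falls off the work surface, if the arm or the gripper's body presses on something with over 40 N, if the wrist force passes 120 N, or if a joint passes its speed limit or range.

## Working session

There is one attempt and no reset: what is moved stays moved. The work goes in short steps, Python scripts to look and compute and a shell command to move; the robot and the scene stay as the last step left them, time stands still between calls to the robot, and variables do not carry over. Pictures are saved under pics/ and viewed, on a budget of 10 in all, crops included, one or two more only if the job needs it, and the job is handed in when it is done.

```bash
mkdir -p pics; ls; cat > h.py <<'E'
import numpy as np,cv2
from plant import env,cams
def grab(n,save=None):
    f=cams.grab_frame(n)
    if save: cv2.imwrite('pics/'+save,f['color'][:,:,::-1])
    return f
def xyz(f):
    K,D,R,t=[np.array(f[k],float) for k in('intrinsics','D','R','t')]
    h,w=f['z_map'].shape
    u,v=np.meshgrid(np.arange(w),np.arange(h))
    p=cv2.undistortPoints(np.stack([u,v],-1).reshape(-1,1,2).astype(float),K,D).reshape(h,w,2)
    c=np.dstack([p,np.ones((h,w))])*f['z_map'][...,None]
    return (c-t.ravel())@R
E
python3 - <<'E'
from h import *
a=grab('top');b=grab('side')
cv2.imwrite('pics/a.png',cv2.resize(np.vstack([a['color'],b['color']])[:,:,::-1],None,fx=1,fy=1)[:, :])
im=np.hstack([a['color'],b['color']])[:,:,::-1]
cv2.imwrite('pics/top0.png',a['color'][:,:,::-1]);cv2.imwrite('pics/side0.png',b['color'][:,:,::-1])
np.savez('f0.npz',top=xyz(a),side=xyz(b))
print(env.observe())
for f in(a,b): print(-f['R'].T@f['t'], f['R'])
E
```

```text
pics
{'time_s': 0.1, 'joint_positions': array([ 1.24433962,  0.60004593, -0.00256623,  1.60004228,  0.00177557,
        0.9429176 , -0.07981426]), 'joint_vel': array([ 0.00068466, -0.00189555, -0.00072134, -0.00108107, -0.00069904,
       -0.00037147,  0.00037566]), 'effort': array([ 4.67918435e-03, -7.77986240e+01,  1.56935122e+00, -2.58624870e+01,
        1.25927705e-02,  5.43326052e-03,  2.44690898e-05]), 'tool_pos': array([ 0.17910002, -0.70209277,  0.23050511]), 'tcp_rot': array([-3.11574558e+00, -3.91201551e-01,  4.29342755e-04]), 'ft_force': array([ 0.8216905 , -0.70882477, -0.095583  ]), 'ft_torque': array([ 0.05366832, -0.04149916,  0.02411554]), 'gripper_width': 0.9975530965433433}
[ 0.35951891 -0.10371008  1.18218595] [[-0.01878223 -0.99979278  0.00785064]
 [-0.98017327  0.01686343 -0.19742335]
 [ 0.19725005 -0.01140304 -0.98028689]]
[ 0.43853766 -0.88610331  1.03740738] [[ 0.99186974 -0.12583008  0.01900569]
 [-0.08287915 -0.75206452 -0.65385779]
 [ 0.09656848  0.64696658 -0.75637872]]
```

View pics/top0.png

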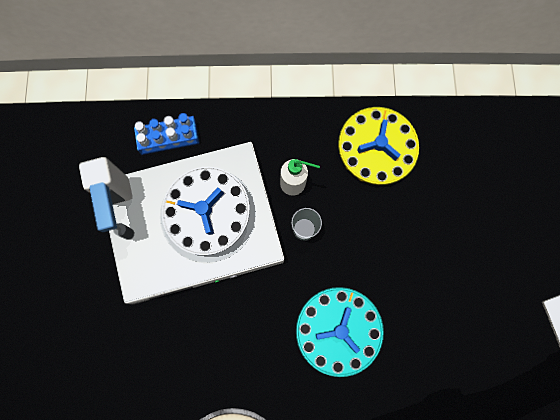

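View pics/side0.png

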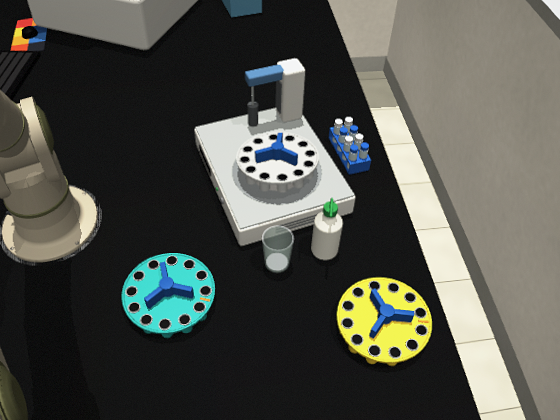

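The top view shows three carousels: yellow at (380,145), turquoise at (340,332), and the light grey one on the white sampler at (206,211), which is the target. Its orange line is at about (171,203). The bottle is at (293,175), the beaker at (306,223) and the rack at (167,132). I'll check this choice in a close crop and measure it.

```bash
python3 - <<'E'
from h import *
d=np.load('f0.npz');P=d['top'];im=cv2.imread('pics/top0.png')
c=im[60:310,70:330];cv2.imwrite('pics/crop0.png',cv2.resize(c,None,fx=3,fy=3,interpolation=cv2.INTER_CUBIC)[:600])
print('size',c.shape)
hsv=cv2.cvtColor(im,cv2.COLOR_BGR2HSV)
reg=np.zeros(im.shape[:2],bool);reg[165:258,158:256]=1
blue=reg&(hsv[...,0]>100)&(hsv[...,0]<125)&(hsv[...,1]>120)
b=P[blue];print('blue',blue.sum(),b[:,2].min(),b[:,2].max())
# disc top: fit plane of bright px near
w=reg&(hsv[...,1]<40)&(hsv[...,2]>150)&(P[...,2]>0.10)&(P[...,2]<0.15)
q=P[w]
for _ in range(5):
    A=np.c_[q[:,:2],np.ones(len(q))];s=np.linalg.lstsq(A,q[:,2],rcond=None)[0];r=q[:,2]-A@s;q=q[abs(r)<0.003]
n=np.array([-s[0],-s[1],1]);n/=np.linalg.norm(n)
print('disc',len(q),'tilt',np.degrees(np.arccos(n[2])),'up dir',np.degrees(np.arctan2(s[1],s[0])))
(x,y),rad=cv2.minEnclosingCircle(q[:,:2].astype(np.float32));print('circle',x,y,rad, 'z',s@[x,y,1])
org=reg&(hsv[...,0]>8)&(hsv[...,0]<28)&(hsv[...,1]>90)
o=P[org].mean(0);print('orange',org.sum(),o,'dir',np.degrees(np.arctan2(o[1]-y,o[0]-x)))
# casing outline
m=(hsv[...,1]<40)&(hsv[...,2]>120)&(P[...,2]>0.062)&(P[...,2]<0.078);m[:,:90]=0;m[:,300:]=0
print('deck',cv2.minAreaRect(P[m][:,:2].astype(np.float32)))
for nme,(u,v) in dict(bottlecap=(294,167),beaker=(306,223),rack=(167,132)).items():print(nme,P[v,u])
f=blue
ang=np.degrees(np.arctan2(b[:,1]-y,b[:,0]-x));rr=np.hypot(b[:,1]-y,b[:,0]-x)
print(np.histogram(ang[rr>.035],bins=36,range=(-180,180))[0])
E
```

```text
size (250, 260, 3)
blue 622 0.11372020678667633 1.1821859463752658
disc 3735 tilt 6.698400199342179 up dir -79.67905639990157
circle 0.5753273367881775 0.04882892593741417 0.1004132553935051 z 0.12093777670208623
orange 23 [0.59222232 0.12241172 0.11340981] dir 77.06873048708721
deck ((0.6255908012390137, 0.08543771505355835), (0.41596338152885437, 0.4238286316394806), 14.42320442199707)
bottlecap [ 0.65980737 -0.15142303  0.15850974]
beaker [ 0.56192465 -0.18472523  0.00161342]
rack [0.77658512 0.14795238 0.07724565]
[20 49 18  4  0  0  0  0  0  0  0  0 31 35 11  0  0  0  0  0  1  0  0  0
  1 35 27  0  0  0  0  0  0  0  0  0]
```

View pics/crop0.png

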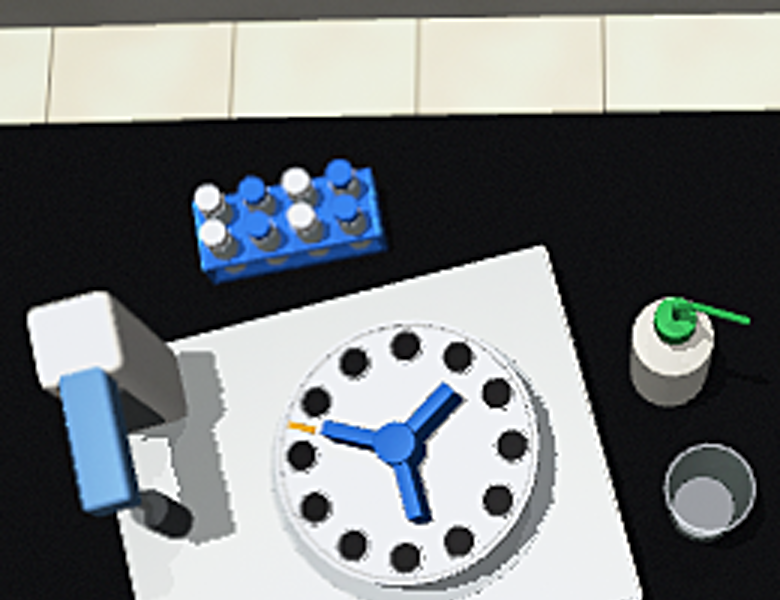

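The crop confirms the light grey carousel, with its orange line at (300,428) and the slot wing pointing left. The measured tilt has its high side at -80°, though. With the slot at 77° that doesn't fit a pin 28–100° clockwise, so I'll cross-check with the side camera and use the deck as a level reference.

```bash
python3 - <<'E'
from h import *
d=np.load('f0.npz')
T=d['top'];S=d['side']
def fit(q,tol):
    for _ in range(8):
        A=np.c_[q[:,:2],np.ones(len(q))];s=np.linalg.lstsq(A,q[:,2],rcond=None)[0];r=q[:,2]-A@s;q=q[abs(r)<tol]
    return s,len(q)
for nme,P,im in(('top',T,cv2.imread('pics/top0.png')),('side',S,cv2.imread('pics/side0.png'))):
    hsv=cv2.cvtColor(im,cv2.COLOR_BGR2HSV)
    r=np.hypot(P[...,0]-.575,P[...,1]-.049)
    br=(hsv[...,1]<40)&(hsv[...,2]>130)
    for lab,m in(('disc',br&(r<.098)&(P[...,2]>.1)&(P[...,2]<.14)),('deck',(hsv[...,1]<40)&(r>.11)&(r<.28)&(P[...,2]>.055)&(P[...,2]<.085))):
        s,n=fit(P[m],.003);print(nme,lab,n,'tilt',np.degrees(np.arctan(np.hypot(*s[:2]))),'uphill',np.degrees(np.arctan2(s[1],s[0])),'z@axis',s@[.575,.049,1])
        if lab=='deck':
            dm=m&(abs(P[...,2]-(P[...,0]*s[0]+P[...,1]*s[1]+s[2]))<.003)
            c,sz,a=cv2.minAreaRect(P[dm][:,:2].astype(np.float32));print(c,sz,a,cv2.boxPoints((c,sz,a)).round(3).tolist())
    # grip boss: highest blue
    bl=(hsv[...,0]>100)&(hsv[...,0]<125)&(hsv[...,1]>120)&(r<.03)&(P[...,2]<.2)
    q=P[bl];q=q[q[:,2]>.14];q=q[q[:,2]>np.percentile(q[:,2],50)];print('boss',len(q),q.mean(0))
    for lab,(hl,hh,sl) in dict(orange=(8,28,90)).items():
        m=(hsv[...,0]>hl)&(hsv[...,0]<hh)&(hsv[...,1]>sl)&(r<.11);print(lab,m.sum(),P[m].mean(0) if m.any() else '')
E
```

```text
top disc 3603 tilt 6.680051269387037 uphill -79.5403603564164 z@axis 0.1208650540862453
top deck 9633 tilt 0.12997975612061125 uphill 5.920946404983543 z@axis 0.07028413527409987
(0.6291155219078064, 0.05618122220039368) (0.4081534445285797, 0.4763581454753876) 14.035901069641113 [[0.37299999594688416, 0.23800000548362732], [0.48899999260902405, -0.2240000069141388], [0.8849999904632568, -0.125], [0.7689999938011169, 0.3370000123977661]]
boss 148 [0.57593578 0.04529387 0.15552868]
orange 23 [0.59222232 0.12241172 0.11340981]
side disc 1719 tilt 6.714007859587629 uphill -81.33951267734273 z@axis 0.12017529898279287
side deck 5330 tilt 0.15769984759776057 uphill -71.04997483042433 z@axis 0.06905993949503908
(0.6323941946029663, 0.053325384855270386) (0.40757694840431213, 0.4841718077659607) 13.919682502746582 [[0.37599998712539673, 0.23899999260902405], [0.49300000071525574, -0.23100000619888306], [0.8880000114440918, -0.13300000131130219], [0.7720000147819519, 0.3370000123977661]]
boss 101 [0.57802752 0.04453517 0.15397782]
orange 1 [0.58274846 0.12769169 0.11236804]
```

Both cameras agree: the tilt is 6.7°, the high side is at about -80° and the slot is at about 77°. I'll push clockwise and let it show where the pin is. First I move to the counter-clockwise side of the slot wing, fingers shut.

```bash
python3 -m jog '[[0,170,358,0,70],[0,170,358,0,70],[0,170,358,0,70],[0,170,358,0,70],[0,170,358,0,70],[0,170,358,0,70],[0,170,358,0,70],[0,170,358,0,70],[0,170,358,0,70],[0,170,358,0,70]]'; python3 -m jog '[[0,170,358,0,70],[0,170,358,0,70],[0,170,358,0,70],[0,170,358,0,70],[0,170,358,0,70],[0,170,358,0,70],[0,170,358,0,70],[0,170,358,0,70],[0,170,358,0,70],[0,170,358,0,70]]'
```

```text
time_s: 0.93
tool_pos: [0.3508, -0.34, 0.2314]
tcp_rot: [-2.317, -2.12, -0.001]
ft_force: [0.1, -0.4, -0.3]
gripper_width: -0.005
time_s: 1.77
tool_pos: [0.5209, 0.0186, 0.2317]
tcp_rot: [0.682, 3.065, 0.004]
ft_force: [0.2, 0.2, -0.5]
gripper_width: 0.002
```

```bash
python3 -m jog '[[0,20,40,0,6],[0,38,80,0,11],[0,38,80,-30,11],[0,38,80,-60,11],[0,38,80,-80,11],[0,38,80,-90,11],[0,38,80,-98,11],[0,38,80,-98,11]]'; python3 - <<'E'
from h import *
a=grab('top');b=grab('side')
A=cv2.resize(a['color'][130:280,120:290],None,fx=3.2,fy=3.2,interpolation=cv2.INTER_CUBIC)
cv2.imwrite('pics/c1.png',A[:,:,::-1]);print(A.shape)
E
```

```text
time_s: 2.43
tool_pos: [0.5568, 0.0933, 0.1323]
tcp_rot: [-0.401, -3.114, 0.001]
ft_force: [-0.3, -0.6, 1.2]
gripper_width: 0.001
(480, 544, 3)
```

View pics/c1.png

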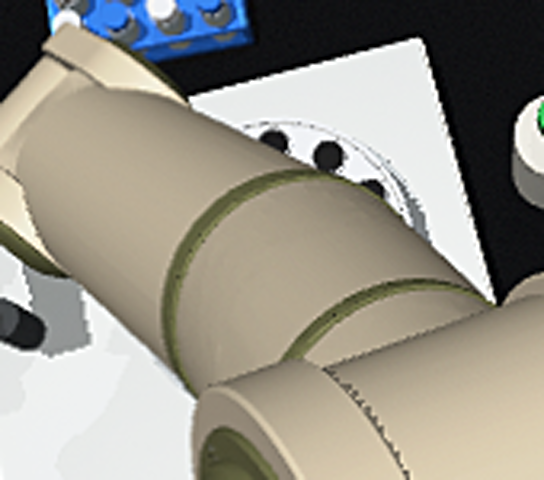

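The arm hides the carousel from above (only part of the disc shows around (320,155)), so I'll use the side camera.

```bash
cat > m.py <<'E'
from h import *
import sys
def meas(name=None):
    f=grab('side');im=f['color'][:,:,::-1].copy();P=xyz(f);hsv=cv2.cvtColor(im,cv2.COLOR_BGR2HSV)
    r=np.hypot(P[...,0]-.576,P[...,1]-.047)
    q=P[(hsv[...,1]<40)&(hsv[...,2]>130)&(r<.098)&(P[...,2]>.1)&(P[...,2]<.14)]
    for _ in range(8):
        A=np.c_[q[:,:2],np.ones(len(q))];s=np.linalg.lstsq(A,q[:,2],rcond=None)[0];q=q[abs(q[:,2]-A@s)<.003]
    print(env.observe()['time_s'],'n',len(q),'tilt %.1f uphill %.0f z %.4f'%(np.degrees(np.arctan(np.hypot(*s[:2]))),np.degrees(np.arctan2(s[1],s[0])),s@[.576,.047,1]))
    bl=(hsv[...,0]>100)&(hsv[...,0]<125)&(hsv[...,1]>120)&(r<.065)&(r>.03)&(P[...,2]>s@[.576,.047,1]+.015)&(P[...,2]<.17)
    a=np.degrees(np.arctan2(P[bl][:,1]-.047,P[bl][:,0]-.576));h=np.histogram(a,bins=36,range=(-180,180))[0]
    print({int(-175+10*i):int(v) for i,v in enumerate(h) if v>2})
    o=env.observe();print('tcp',o['tool_pos'].round(4),'F',o['ft_force'].round(1))
    if name: cv2.imwrite('pics/'+name,cv2.resize(im[100:250,180:380],None,fx=3.6,fy=3.6,interpolation=cv2.INTER_CUBIC))
if __name__=='__main__': meas(*sys.argv[1:])
E
python3 m.py s1.png
```

```text
2.5833 n 1641 tilt 6.7 uphill -80 z 0.1204
{-175: 7, -165: 60, -155: 12, -55: 15, -45: 70, -35: 13, 65: 8, 75: 19, 85: 4}
tcp [0.5578 0.0936 0.1343] F [-1.  -0.2 -0.4]
```

View pics/s1.png

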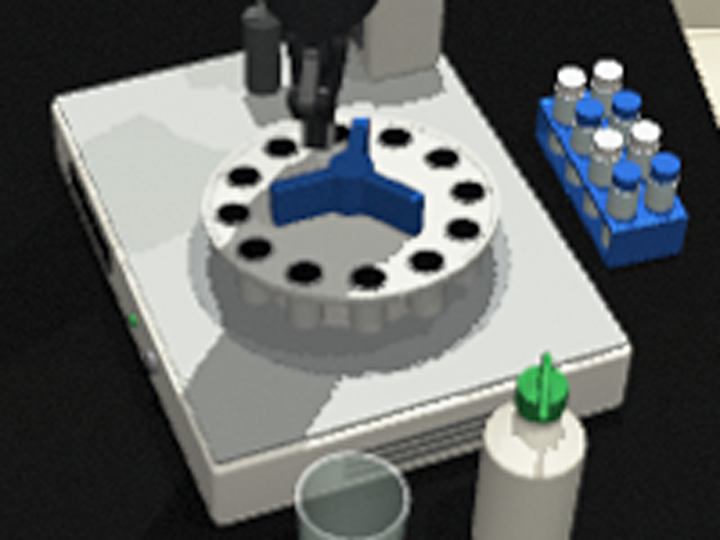

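The side crop shows the shut fingers just left of the slot wing, at about (315,130) with the wing at (360,150), and nothing touching. Next I tabulate the arc.

```bash
cat > arc.py <<'E'
import numpy as np,sys
# python arc.py th0 th1 step : rows for wing angle th, from current tcp assumed at contact pose unless 'tcp'
from plant import env
p=env.observe()['tool_pos'];rv=env.observe()['tcp_rot']
yaw=(2*np.degrees(np.arctan2(rv[1],rv[0]))-90+90)%180-90
print('yaw',yaw)
for th in np.arange(*map(float,sys.argv[1:4])):
    t=np.radians(th);u=np.array([np.cos(t),np.sin(t)]);n=np.array([-u[1],u[0]])
    q=np.array([.576,.047])+.046*u+.017*n
    print(th,((q-p[:2])*1000).round(1),'roll',round((th-yaw+90)%180-90,1))
E
python3 arc.py 75 40 -3
```

```text
yaw 75.29113580622109
75.0 [13.6  2.2] roll -0.3
72.0 [16.2  2.4] roll -3.3
69.0 [18.8  2.5] roll -6.3
66.0 [21.3  2.4] roll -9.3
63.0 [23.9  2.1] roll -12.3
60.0 [26.4  1.8] roll -15.3
57.0 [29.   1.3] roll -18.3
54.0 [31.4  0.6] roll -21.3
51.0 [33.9 -0.1] roll -24.3
48.0 [36.3 -1. ] roll -27.3
45.0 [38.7 -2. ] roll -30.3
42.0 [41.  -3.2] roll -33.3
```

```bash
python3 -m jog '[[0,8,1,0,0],[0,11,2,0,0],[0,13.6,2,0,0],[0,16,2.4,0,-3],[0,19,2.5,0,-6],[0,21.3,2.4,0,-9],[0,24,2,0,-12],[0,26.4,1.8,0,-15],[0,29,1.3,0,-18],[0,31.4,0.6,0,-21]]'; python3 m.py; python3 arc.py 54 20 -3
```

```text
time_s: 3.42
tool_pos: [0.5882, 0.0943, 0.1335]
tcp_rot: [-0.966, -2.988, 0.001]
ft_force: [-3.4, 1.9, 1.9]
gripper_width: -0.001
3.4667 n 1674 tilt 7.3 uphill -109 z 0.1209
{-175: 6, -75: 21, -65: 66, -55: 12, 45: 28, 55: 15, 165: 15, 175: 62}
tcp [0.5888 0.0942 0.1336] F [-1.4  0.   0.5]
yaw 53.956959274516976
54.0 [0.5 0. ] roll 0.0
51.0 [ 2.9 -0.7] roll -3.0
48.0 [ 5.3 -1.6] roll -6.0
45.0 [ 7.7 -2.6] roll -9.0
42.0 [10.  -3.8] roll -12.0
39.0 [12.2 -5. ] roll -15.0
36.0 [14.4 -6.4] roll -18.0
33.0 [16.5 -7.9] roll -21.0
30.0 [18.5 -9.5] roll -24.0
27.0 [ 20.5 -11.2] roll -27.0
24.0 [ 22.3 -12.9] roll -30.0
21.0 [ 24.  -14.8] roll -33.0
```

```bash
python3 -m jog '[[0,1.5,-0.3,0,-1.5],[0,2.9,-0.7,0,-3],[0,4,-1.2,0,-4.5],[0,5.3,-1.6,0,-6],[0,6.5,-2,0,-7.5],[0,7.7,-2.6,0,-9]]'; python3 m.py; python3 -m jog '[[0,1.2,-0.6,0,-1.5],[0,2.3,-1.2,0,-3],[0,3.4,-1.8,0,-4.5],[0,4.5,-2.4,0,-6],[0,5.6,-3.1,0,-7.5],[0,6.7,-3.8,0,-9]]'; python3 m.py s2.png;python3 arc.py 36 0 -3
```

```text
time_s: 3.97
tool_pos: [0.5962, 0.0917, 0.1333]
tcp_rot: [-1.197, -2.904, 0.0]
ft_force: [-5.1, 2.7, 2.5]
gripper_width: -0.001
4.0167 n 1640 tilt 7.7 uphill -117 z 0.1212
{-85: 8, -75: 63, -65: 20, 35: 34, 45: 17, 155: 22, 165: 55}
tcp [0.5965 0.0915 0.1333] F [-3.6  2.1  1.8]
time_s: 4.52
tool_pos: [0.6033, 0.0877, 0.1333]
tcp_rot: [1.422, 2.801, 0.0]
ft_force: [-2.7, 1.8, 2.2]
gripper_width: -0.0
4.5667 n 1615 tilt 7.5 uphill -115 z 0.1211
{-95: 19, -85: 52, -75: 12, 25: 46, 35: 17, 135: 3, 145: 21, 155: 45}
tcp [0.6036 0.0875 0.1333] F [-2.   1.5  1.3]
yaw 36.054518112905384
36.0 [-0.4  0.3] roll -0.1
33.0 [ 1.7 -1.1] roll -3.1
30.0 [ 3.7 -2.7] roll -6.1
27.0 [ 5.7 -4.4] roll -9.1
24.0 [ 7.5 -6.2] roll -12.1
21.0 [ 9.3 -8.1] roll -15.1
18.0 [ 10.9 -10.1] roll -18.1
15.0 [ 12.4 -12.1] roll -21.1
12.0 [ 13.9 -14.3] roll -24.1
9.0 [ 15.2 -16.5] roll -27.1
6.0 [ 16.4 -18.7] roll -30.1
3.0 [ 17.4 -21.1] roll -33.1
```

View pics/s2.png

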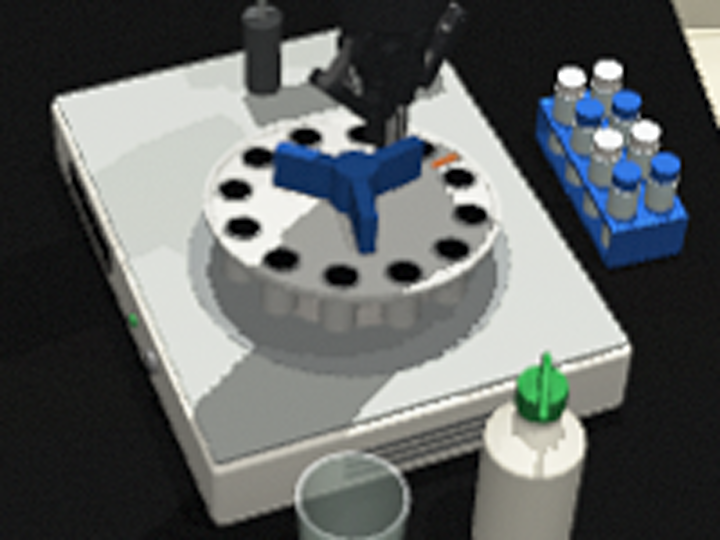

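The orange line is now at (447,160), so the slot is near 31°. The carousel is turning freely at 3–5 N and is still tilted. I'll continue.

```bash
python3 -m jog '[[0,1,-0.7,0,-2],[0,2.3,-1.6,0,-4],[0,3.7,-2.7,0,-6],[0,5,-3.8,0,-8],[0,6.3,-5,0,-10],[0,7.5,-6.2,0,-12]]'; python3 m.py; python3 -m jog '[[0,1.2,-1.2,0,-2],[0,2.4,-2.5,0,-4],[0,3.4,-3.9,0,-6],[0,4.4,-5.2,0,-8],[0,5.4,-6.6,0,-10],[0,6.4,-8.1,0,-12]]'; python3 m.py ;python3 arc.py 12 -36 -3
```

```text
time_s: 5.07
tool_pos: [0.6108, 0.0818, 0.1334]
tcp_rot: [1.708, 2.637, 0.001]
ft_force: [-3.3, 3.4, 2.7]
gripper_width: -0.001
5.1167 n 1634 tilt 7.7 uphill -118 z 0.1211
{-105: 5, -95: 48, -85: 10, 15: 49, 25: 17, 35: 3, 125: 4, 135: 30, 145: 37}
tcp [0.611  0.0814 0.1334] F [-2.8  3.1  2.1]
time_s: 5.62
tool_pos: [0.6171, 0.0731, 0.1333]
tcp_rot: [1.975, 2.443, -0.0]
ft_force: [-1.3, 2.7, 2.3]
gripper_width: -0.002
5.6667 n 1601 tilt 7.3 uphill -112 z 0.1209
{-115: 27, -105: 41, 5: 70, 15: 12, 115: 7, 125: 42}
tcp [0.6173 0.0727 0.1333] F [-0.5  2.2  1.8]
yaw 11.953632109090208
12.0 [0.1 0.5] roll 0.0
9.0 [ 1.4 -1.7] roll -3.0
6.0 [ 2.6 -3.9] roll -6.0
3.0 [ 3.7 -6.3] roll -9.0
0.0 [ 4.7 -8.7] roll -12.0
-3.0 [  5.5 -11.1] roll -15.0
-6.0 [  6.2 -13.6] roll -18.0
-9.0 [  6.7 -16.1] roll -21.0
-12.0 [  7.2 -18.6] roll -24.0
-15.0 [  7.5 -21.1] roll -27.0
-18.0 [  7.7 -23.7] roll -30.0
-21.0 [  7.7 -26.3] roll -33.0
-24.0 [  7.6 -28.8] roll -36.0
-27.0 [  7.4 -31.4] roll -39.0
-30.0 [  7.  -33.9] roll -42.0
-33.0 [  6.5 -36.5] roll -45.0
```

```bash
python3 -m jog '[[0,1,-1.2,0,-2],[0,1.8,-2.5,0,-4],[0,2.6,-3.9,0,-6],[0,3.4,-5.5,0,-8],[0,4,-7,0,-10],[0,4.7,-8.7,0,-12]]'; python3 m.py; python3 -m jog '[[0,0.6,-1.6,0,-2],[0,1.1,-3.3,0,-4],[0,1.5,-4.9,0,-6],[0,1.9,-6.6,0,-8],[0,2.2,-8.2,0,-10],[0,2.5,-9.9,0,-12]]'; python3 m.py ;python3 arc.py -12 -60 -3
```

```text
time_s: 6.17
tool_pos: [0.6216, 0.0648, 0.1333]
tcp_rot: [-2.219, -2.224, -0.0]
ft_force: [-2.1, 3.9, 2.3]
gripper_width: -0.001
6.2167 n 1611 tilt 7.5 uphill -115 z 0.1210
{-125: 33, -115: 43, -15: 10, -5: 66, 5: 13, 105: 15, 115: 31}
tcp [0.6217 0.0643 0.1333] F [-1.2  1.5  1.5]
time_s: 6.72
tool_pos: [0.6243, 0.0545, 0.1333]
tcp_rot: [2.439, 1.979, 0.0]
ft_force: [0.3, 3.5, 3.1]
gripper_width: 0.003
6.7667 n 1550 tilt 6.9 uphill -102 z 0.1207
{-145: 4, -135: 65, -125: 11, -25: 33, -15: 56, -5: 9, 95: 15, 105: 22}
tcp [0.6243 0.0541 0.1333] F [-0.3  1.4  0.8]
yaw -12.045914494325189
-12.0 [ 0.2 -0. ] roll 0.0
-15.0 [ 0.5 -2.6] roll -3.0
-18.0 [ 0.7 -5.1] roll -6.0
-21.0 [ 0.7 -7.7] roll -9.0
-24.0 [  0.6 -10.3] roll -12.0
-27.0 [  0.4 -12.8] roll -15.0
-30.0 [ -0.  -15.4] roll -18.0
-33.0 [ -0.5 -17.9] roll -21.0
-36.0 [ -1.1 -20.4] roll -24.0
-39.0 [ -1.9 -22.8] roll -27.0
-42.0 [ -2.8 -25.2] roll -30.0
-45.0 [ -3.8 -27.6] roll -33.0
-48.0 [ -4.9 -29.9] roll -36.0
-51.0 [ -6.2 -32.1] roll -39.0
-54.0 [ -7.6 -34.3] roll -42.0
-57.0 [ -9.  -36.4] roll -45.0
```

```bash
python3 -m jog '[[0,0.2,-1.3,0,-1.5],[0,0.5,-2.6,0,-3],[0,0.6,-3.8,0,-4.5],[0,0.7,-5.1,0,-6],[0,0.7,-6.4,0,-7.5],[0,0.7,-7.7,0,-9]]'; python3 m.py; python3 -m jog '[[0,0,-1.3,0,-1.5],[0,-0.1,-2.6,0,-3],[0,-0.2,-3.8,0,-4.5],[0,-0.3,-5.1,0,-6],[0,-0.5,-6.4,0,-7.5],[0,-0.7,-7.7,0,-9]]'; python3 m.py s3.png ;python3 arc.py -30 -90 -6
```

```text
time_s: 7.27
tool_pos: [0.6248, 0.0471, 0.1333]
tcp_rot: [-2.586, -1.783, -0.0]
ft_force: [-1.1, 3.6, 2.2]
gripper_width: -0.004
7.3167 n 1499 tilt 6.9 uphill -97 z 0.1205
{-155: 4, -145: 64, -135: 19, -35: 22, -25: 67, -15: 16, 85: 13, 95: 17, 105: 5}
tcp [0.6248 0.0467 0.1333] F [0.1 2.2 1.1]
time_s: 7.82
tool_pos: [0.6242, 0.0393, 0.1333]
tcp_rot: [2.718, 1.575, 0.0]
ft_force: [0.2, 2.7, 0.5]
gripper_width: -0.001
7.8667 n 1472 tilt 6.6 uphill -90 z 0.1203
{-165: 3, -155: 55, -145: 29, -45: 15, -35: 71, -25: 16, -15: 5, 75: 4, 85: 18, 95: 6}
tcp [0.624  0.0389 0.1333] F [0.1 1.7 1.5]
yaw -29.94904917753813
-30.0 [ 0.3 -0.1] roll -0.1
-36.0 [-0.8 -5.2] roll -6.1
-42.0 [ -2.5 -10. ] roll -12.1
-48.0 [ -4.6 -14.7] roll -18.1
-54.0 [ -7.3 -19.1] roll -24.1
-60.0 [-10.3 -23.2] roll -30.1
-66.0 [-13.8 -27. ] roll -36.1
-72.0 [-17.7 -30.4] roll -42.1
-78.0 [-21.9 -33.3] roll -48.1
-84.0 [-26.3 -35.8] roll -54.1
```

View pics/s3.png

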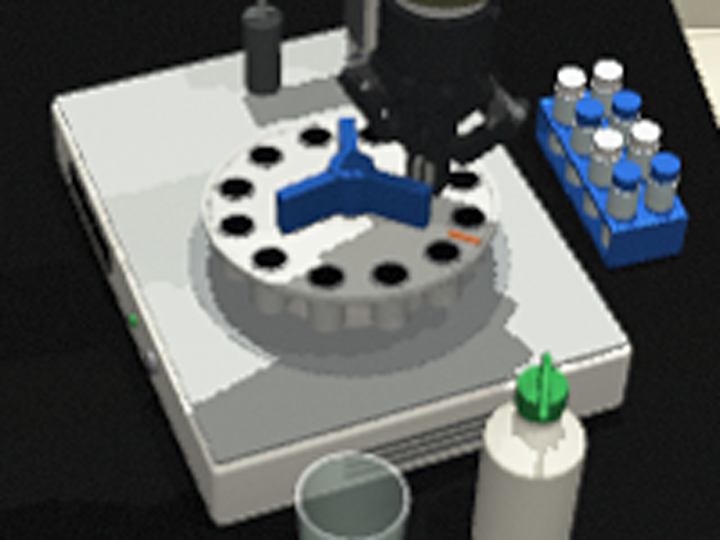

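The orange line is at (463,237), so the slot is near -33° and has already turned 108° with no drop. That's past the stated 100°. The tilt still puts the pin near -80°, so I'll keep pushing clockwise gently.

```bash
python3 -m jog '[[0,-0.2,-1.7,0,-2],[0,-0.5,-3.5,0,-4],[0,-0.8,-5.2,0,-6],[0,-1.4,-6.8,0,-8],[0,-2,-8.4,0,-10],[0,-2.5,-10,0,-12],[0,-3.2,-11.6,0,-14],[0,-3.9,-13.2,0,-16]]'; python3 m.py; python3 arc.py -46 -92 -3
```

```text
time_s: 8.53
tool_pos: [0.6202, 0.026, 0.1333]
tcp_rot: [2.912, 1.18, 0.0]
ft_force: [0.5, 3.4, 2.2]
gripper_width: 0.0
8.5833 n 1401 tilt 6.7 uphill -71 z 0.1204
{-175: 8, -165: 66, -55: 48, -45: 49, -35: 5, 65: 13, 75: 16, 85: 5}
tcp [0.62   0.0255 0.1333] F [-0.   1.7  1.5]
yaw -46.04068570255458
-46.0 [0.2 0.2] roll 0.0
-49.0 [-1.  -2.1] roll -3.0
-52.0 [-2.3 -4.3] roll -6.0
-55.0 [-3.7 -6.5] roll -9.0
-58.0 [-5.2 -8.5] roll -12.0
-61.0 [ -6.8 -10.5] roll -15.0
-64.0 [ -8.6 -12.4] roll -18.0
-67.0 [-10.4 -14.2] roll -21.0
-70.0 [-12.3 -16. ] roll -24.0
-73.0 [-14.3 -17.6] roll -27.0
-76.0 [-16.4 -19.1] roll -30.0
-79.0 [-18.5 -20.5] roll -33.0
-82.0 [-20.8 -21.7] roll -36.0
-85.0 [-23.1 -22.9] roll -39.0
-88.0 [-25.4 -23.9] roll -42.0
-91.0 [-27.8 -24.8] roll -45.0
```

```bash
python3 -m jog '[[0,-0.5,-1,0,-1.5],[0,-1,-2,0,-3],[0,-1.6,-3.2,0,-4.5],[0,-2.3,-4.3,0,-6],[0,-3,-5.4,0,-7.5],[0,-3.7,-6.5,0,-9]]'; python3 m.py; python3 -m jog '[[0,-0.7,-1,0,-1.5],[0,-1.5,-2,0,-3],[0,-2.3,-3,0,-4.5],[0,-3.1,-4,0,-6]]'; python3 m.py;  python3 arc.py -61 -80 -3
```

```text
time_s: 9.08
tool_pos: [0.6167, 0.0195, 0.1334]
tcp_rot: [2.995, 0.949, 0.001]
ft_force: [1.4, 1.9, 1.5]
gripper_width: -0.003
9.1333 n 1372 tilt 6.7 uphill -65 z 0.1205
{-175: 57, -165: 20, -65: 27, -55: 57, -45: 14, 55: 5, 65: 12, 75: 9}
tcp [0.6165 0.0192 0.1334] F [0.6 1.5 3. ]
time_s: 9.47
tool_pos: [0.6135, 0.0153, 0.1333]
tcp_rot: [3.04, 0.79, 0.0]
ft_force: [2.6, 0.9, 2.4]
gripper_width: 0.002
9.5167 n 1363 tilt 6.7 uphill -66 z 0.1206
{-175: 47, -65: 66, -55: 29, 55: 9, 65: 7, 175: 28}
tcp [0.6132 0.0151 0.1333] F [2.5 0.3 2.5]
yaw -60.96174233943276
-61.0 [-0.  -0.1] roll -0.0
-64.0 [-1.7 -2. ] roll -3.0
-67.0 [-3.6 -3.8] roll -6.0
-70.0 [-5.5 -5.5] roll -9.0
-73.0 [-7.5 -7.1] roll -12.0
-76.0 [-9.6 -8.6] roll -15.0
-79.0 [-11.7 -10. ] roll -18.0
```

```bash
python3 -m jog '[[0,-0.6,-0.7,0,-1],[0,-1.1,-1.3,0,-2],[0,-1.7,-2,0,-3],[0,-2.3,-2.6,0,-4]]'; python3 m.py; python3 -m jog '[[0,-0.6,-0.6,0,-1],[0,-1.2,-1.2,0,-2],[0,-1.8,-1.8,0,-3]]'; python3 m.py;python3 arc.py -68 -90 -3
```

```text
time_s: 9.85
tool_pos: [0.6111, 0.0128, 0.1333]
tcp_rot: [3.066, 0.686, -0.0]
ft_force: [2.2, -0.2, 1.5]
gripper_width: -0.004
9.9 n 1336 tilt 6.7 uphill -67 z 0.1206
{-175: 16, -75: 22, -65: 62, -55: 12, 55: 5, 65: 4, 165: 10, 175: 52}
tcp [0.6109 0.0127 0.1332] F [ 2.8 -0.1  1.4]
time_s: 10.15
tool_pos: [0.6092, 0.0111, 0.1332]
tcp_rot: [3.083, 0.605, -0.001]
ft_force: [2.6, -0.3, 0.7]
gripper_width: 0.001
10.2 n 1376 tilt 6.7 uphill -68 z 0.1205
{-175: 10, -75: 44, -65: 44, 165: 12, 175: 55}
tcp [0.609  0.011  0.1332] F [ 1.8 -0.5  0.6]
yaw -67.86902278190936
-68.0 [ 0.  -0.2] roll -0.1
-71.0 [-1.9 -1.9] roll -3.1
-74.0 [-3.9 -3.5] roll -6.1
-77.0 [-6.1 -5. ] roll -9.1
-80.0 [-8.2 -6.3] roll -12.1
-83.0 [-10.5  -7.6] roll -15.1
-86.0 [-12.8  -8.7] roll -18.1
-89.0 [-15.2  -9.7] roll -21.1
```

```bash
python3 -m jog '[[0,-0.6,-0.6,0,-1],[0,-1.3,-1.2,0,-2],[0,-1.9,-1.7,0,-3],[0,-2.6,-2.3,0,-4]]'; python3 m.py; python3 -m jog '[[0,-0.7,-0.5,0,-1],[0,-1.4,-1,0,-2],[0,-2.1,-1.5,0,-3],[0,-2.8,-2,0,-4]]'; python3 m.py;python3 arc.py -76 -100 -3
```

```text
time_s: 10.53
tool_pos: [0.6065, 0.009, 0.1332]
tcp_rot: [-3.102, -0.497, 0.0]
ft_force: [2.6, -0.1, 0.1]
gripper_width: 0.001
10.5833 n 1327 tilt 6.7 uphill -70 z 0.1205
{-85: 4, -75: 64, -65: 29, 155: 3, 165: 25, 175: 50}
tcp [0.6063 0.0088 0.1332] F [ 1.5 -1.6  0.3]
time_s: 10.92
tool_pos: [0.6039, 0.0069, 0.1333]
tcp_rot: [3.117, 0.388, 0.0]
ft_force: [2.1, -1.1, -0.1]
gripper_width: 0.002
10.9667 n 1386 tilt 6.7 uphill -68 z 0.1206
{-85: 28, -75: 48, -65: 10, 155: 6, 165: 39, 175: 28}
tcp [0.6037 0.0067 0.1332] F [ 1.6 -1.2 -1. ]
yaw -75.86558921985934
-76.0 [-0.1 -0.3] roll -0.1
-79.0 [-2.2 -1.7] roll -3.1
-82.0 [-4.5 -2.9] roll -6.1
-85.0 [-6.8 -4.1] roll -9.1
-88.0 [-9.1 -5.1] roll -12.1
-91.0 [-11.5  -6. ] roll -15.1
-94.0 [-14.   -6.8] roll -18.1
-97.0 [-16.4  -7.5] roll -21.1
```

```bash
python3 -m jog '[[0,-0.7,-0.5,0,-1],[0,-1.4,-1,0,-2],[0,-2.1,-1.5,0,-3],[0,-2.8,-2,0,-4]]'; python3 m.py; python3 -m jog '[[0,-0.8,-0.4,0,-1],[0,-1.5,-0.8,0,-2],[0,-2.3,-1.2,0,-3],[0,-3,-1.6,0,-4]]'; python3 m.py s4.png;python3 arc.py -84 -110 -3
```

```text
time_s: 11.3
tool_pos: [0.6007, 0.0051, 0.1332]
tcp_rot: [-3.129, -0.28, 0.001]
ft_force: [1.6, 0.2, -1.5]
gripper_width: -0.002
11.35 n 1390 tilt 5.4 uphill -72 z 0.1198
{-85: 45, -75: 38, 155: 18, 165: 50}
tcp [0.6004 0.005  0.1331] F [-0.1  0.6 -0.6]
time_s: 11.68
tool_pos: [0.5981, 0.0037, 0.1334]
tcp_rot: [-3.137, -0.171, -0.0]
ft_force: [0.8, 1.0, 1.1]
gripper_width: 0.001
11.7333 n 1617 tilt 0.1 uphill 12 z 0.1181
{-95: 5, -85: 46, -75: 23, 155: 28, 165: 46}
tcp [0.5979 0.0035 0.1333] F [ 0.8  0.7 -0.5]
yaw -83.8485952958589
-84.0 [-0.1 -0.5] roll -0.2
-87.0 [-2.5 -1.6] roll -3.2
-90.0 [-4.9 -2.5] roll -6.2
-93.0 [-7.3 -3.4] roll -9.2
-96.0 [-9.8 -4.1] roll -12.2
-99.0 [-12.3  -4.6] roll -15.2
-102.0 [-14.8  -5.1] roll -18.2
-105.0 [-17.3  -5.4] roll -21.2
-108.0 [-19.9  -5.5] roll -24.2
```

View pics/s4.png

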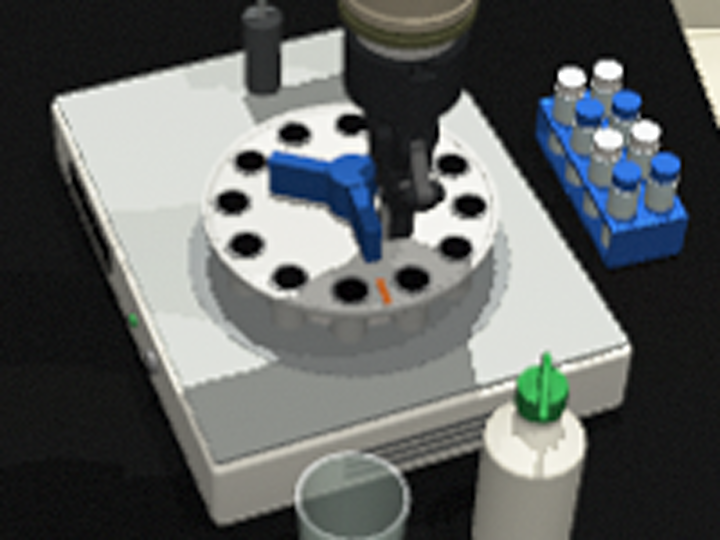

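It dropped: tilt 0.1°, disc top 118.1 mm at the axis, orange line at (383,290), so the slot is at about -82°. I take the hand off and move above the free edge on the robot side, which is clear of the needle.

```bash
python3 -m jog '[[0,5,0,0,0],[0,12,0,0,0],[0,12,0,15,0],[0,12,0,40,0],[0,12,0,65,0],[0,12,0,65,0],[0,12,0,65,0]]'; python3 m.py; python3 -m jog '[[0,-40,20,0,0],[0,-80,32,0,0],[0,-124,44,0,0],[0,-124,44,0,0],[0,-124,44,-30,0],[0,-124,44,-55,0],[0,-124,44,-68,0],[0,-124,44,-72,0],[0,-124,44,-72,0],[0,-124,44,-72,0]]'; python3 m.py
```

```text
time_s: 12.32
tool_pos: [0.6113, 0.0032, 0.1996]
tcp_rot: [3.137, 0.173, 0.004]
ft_force: [-0.6, 0.0, -0.5]
gripper_width: 0.003
12.3667 n 1918 tilt 0.0 uphill -151 z 0.1181
{-95: 4, -85: 48, -75: 20, 25: 14, 35: 24, 155: 24, 165: 49}
tcp [0.6104 0.0033 0.1984] F [ 0.   0.2 -0.5]
time_s: 13.2
tool_pos: [0.4861, 0.0472, 0.1261]
tcp_rot: [3.137, 0.173, -0.002]
ft_force: [-0.4, -0.1, -0.3]
gripper_width: -0.0
13.25 n 1880 tilt 0.1 uphill 29 z 0.1181
{-95: 5, -85: 44, -75: 24, 25: 18, 35: 43, 45: 5, 155: 23, 165: 47}
tcp [0.4865 0.0473 0.1266] F [-0.2 -0.3  0.5]
```

Hands off, it sits level at 0.0°. Next I press down in steps.

```bash
python3 -m jog '[[0,0,0,-4,0],[0,0,0,-7,0],[0,0,0,-9,0],[0,0,0,-11,0],[0,0,0,-13,0],[0,0,0,-14,0],[0,0,0,-14,0]]'; python3 m.py; python3 -m jog '[[0,0,0,-1,0],[0,0,0,-2,0],[0,0,0,-3,0],[0,0,0,-3,0],[0,0,0,-3,0]]'; python3 m.py
```

```text
time_s: 13.83
tool_pos: [0.487, 0.0475, 0.1124]
tcp_rot: [-3.137, -0.173, -0.003]
ft_force: [1.6, 0.0, 3.1]
gripper_width: 0.0
13.8833 n 1841 tilt 5.0 uphill -2 z 0.1191
{-95: 14, -85: 44, -75: 10, 25: 13, 35: 49, 45: 11, 155: 25, 165: 44}
tcp [0.4869 0.0475 0.1124] F [ 3.2 -0.2  2.9]
time_s: 14.3
tool_pos: [0.4871, 0.0475, 0.1097]
tcp_rot: [-3.137, -0.173, -0.003]
ft_force: [2.0, -0.5, 8.6]
gripper_width: -0.002
14.35 n 1853 tilt 7.9 uphill 0 z 0.1206
{-95: 16, -85: 45, -75: 3, 25: 7, 35: 52, 45: 11, 155: 22, 165: 44}
tcp [0.4871 0.0475 0.1097] F [1.8 0.7 7.6]
```

7.9° exceeds the initial 6.7°. I go 2 mm further for margin, then lift clear quickly.

```bash
python3 -m jog '[[0,0,0,-1,0],[0,0,0,-2,0],[0,0,0,-2,0],[0,0,0,-2,0]]'; python3 m.py; python3 -m jog '[[0,0,0,30,0],[0,0,0,70,0],[0,0,0,100,0],[0,0,0,100,0],[0,0,0,100,0],[0,0,0,100,0],[0,0,0,100,0],[0,0,0,100,0],[0,0,0,100,0]]'; python3 m.py s5.png
```

```text
time_s: 14.68
tool_pos: [0.4871, 0.0475, 0.1077]
tcp_rot: [-3.137, -0.173, -0.003]
ft_force: [1.7, -0.4, 8.5]
gripper_width: 0.004
14.7333 n 1854 tilt 10.4 uphill 0 z 0.1223
{-105: 3, -95: 23, -85: 37, 25: 3, 35: 60, 45: 11, 155: 21, 165: 39}
tcp [0.487  0.0475 0.1077] F [ 1.7 -0.9  8. ]
time_s: 15.48
tool_pos: [0.4855, 0.0473, 0.2062]
tcp_rot: [3.136, 0.173, -0.004]
ft_force: [-1.5, -0.7, 0.2]
gripper_width: -0.0
15.5333 n 1951 tilt 0.2 uphill -151 z 0.1181
{-95: 8, -85: 47, -75: 16, 25: 23, 35: 40, 45: 6, 155: 32, 165: 38}
tcp [0.4857 0.0473 0.2064] F [-1.1 -0.1 -0.1]
```

View pics/s5.png

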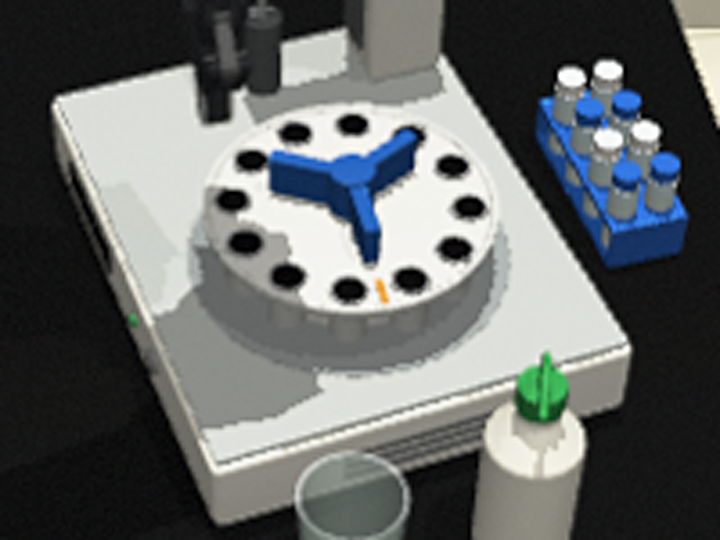

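The carousel is back level, with the orange line still at (382,290). The bottle, beaker and rack are at the same pixels as before. One last reading, then I hand in.

```bash
python3 -m jog '[[0,0,0,20,0],[0,0,0,20,0],[0,0,0,20,0],[0,0,0,20,0],[0,0,0,20,0],[0,0,0,20,0]]'; python3 m.py; python3 -c "
from plant import env
print(env.sign_off())"
```

```text
time_s: 16.03
tool_pos: [0.4858, 0.0474, 0.2267]
tcp_rot: [3.137, 0.173, -0.002]
ft_force: [0.3, 0.5, 0.1]
gripper_width: -0.001
16.0833 n 1939 tilt 0.3 uphill -139 z 0.1181
{-95: 6, -85: 46, -75: 20, 25: 17, 35: 46, 45: 7, 155: 32, 165: 45}
tcp [0.4858 0.0474 0.2268] F [-0.3 -1.   0.3]
the job is handed in; nothing more can be done
None
```

The carousel is seated level, it rocked and dropped back by itself, and I handed the job in at about 16 s of the 67 s allowed.

- **Seating:** I pushed the slot wing clockwise with shut fingers; the largest force I read was about 6 N. The slot found the pin and the carousel dropped home: tilt 0.0°, disc top 118.1 mm, measured with the hand off.
- **Rocking:** I pressed the edge on the robot's side with about 8–9 N. It rocked to 10.4°, against 6.7° at the start, and I lifted straight off.
- **Last checks:** The disc top is 118.1 mm, and the hand is about 11 cm above the disc, touching nothing. The bottle, beaker and rack sit at the same pixels in the before and after side pictures; I did not measure their positions.

Two readings did not agree with what I expected:
- **Turn needed:** The slot needed about 157° of clockwise turning, not the 28–100° stated. The first tilt reading already put the pin that far round.
- **Final tilt:** It read 0.2–0.3° after the rock, against 0.0–0.1° before it. The disc height was unchanged, so I took this as measurement noise, but I did not confirm that.

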